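# Seat a mirror plate on its cone, groove and flat

## Task

Pick up the tee-shaped mirror plate by its handle and set it down gently on the base, with its rear foot in the long groove, its side foot on the flat pad and its front foot on the smooth runway short of the cone. Let go, then push it gently forward along the groove by its handle, so that it rides under its own weight, until you feel the front foot drop into the cone and stop; leave it resting freely on its three ball feet. Do not press or knock hard on the ground seats, and leave the things round about where they are.

Things in the scene. Friction and masses are not known exactly. Their poses are not given: they have to be found in the camera images.
- base: Fixed base: dark steel deck 184 x 116 x 12 mm carrying three bright seat blocks. Origin on the bench under it; z up; x ('forward') runs along the groove towards the cone. A seated ball foot has its centre at z = 31.9 mm of this frame. Seats and balls are polished (friction about 0.1) and are damaged by more than 25 N between plate and base.
- groove (a point): Middle of the V-groove's mouth, at (-57, -22, 30) mm in the base's frame, axes as the base's. The groove is a 60 degree V along x, 74 mm long, 14 mm wide at the mouth.
- pad (a point): Centre of the flat pad's top, at (-10, 40, 24.9) mm in the base's frame, axes as the base's. The pad is 90 mm long (x) and 34 mm wide (y).
- cone_middle (a point): Point at (45, -22, 30) mm in the base's frame: the middle of the cone's range, NOT the cone. The cone is a 60 degree cup, 14 mm wide at the mouth, in a block 32 mm wide, top at z = 30, that was clamped with the cup anywhere within 15 mm forward or back of this point (not measured; it does not give). Behind the cup the block's top is a smooth runway 48 mm long; a ball on it has its centre at z = 37.
- tee_plate: Loose aluminium tee plate, about 0.45 kg, on three 14 mm ball feet. Origin below the handle at the height of the balls' bottoms; x forward along the cross-bar, y along the stem to the side foot, z up. Plate 17 to 25 mm above the origin; cross-bar 122 x 30 mm at y = -22, stem 40 mm wide to y = 60 with a flat round mirror. Seated, it is parallel to the base, origin at y = 0, z = 24.9 mm in its frame.
- handle (a point): Grasp point of the plate's black handle, 51 mm above the plate's origin. The handle is a solid upright block 44 mm long (plate's x), 14 mm wide (plate's y), from 25 to 67 mm above the origin (with a 3 mm flange 50 x 20 mm at its foot); grasp it across its 14 mm width, fingers on its +y and -y sides.
- foot_front (a point): Centre of the front ball foot (the one for the cone), at (45, -22, 7) mm in the plate's frame; axes as the plate's. Standing free on the base, the plate slides along the groove with about 1 N at the handle; in the cone the front foot holds against about 3 N and rides out over the far rim if pushed harder. In a closed gripper the plate may not dip into the cone.
- foot_rear (a point): Centre of the rear ball foot (the one for the groove), at (-45, -22, 7) mm in the plate's frame; axes as the plate's.
- foot_side (a point): Centre of the side ball foot (the one for the flat pad), at (0, 40, 7) mm in the plate's frame; axes as the plate's.
- glue_bottle: Bystander: small white bottle with a red spout, 41 mm across, 105 mm tall; origin at its underside.
- mirror_actuator: Bystander: round black motor unit, 67 mm across, 29 mm high; origin at its underside.
- masking_roll: Bystander: roll of cream masking tape lying flat, 100 mm across, 25 mm high; origin at its underside.

How it is judged:
On the way:
1. the plate stands on the base with its rear foot in the groove, its side foot on the flat pad and its front foot on the runway behind the cone, not in it (y of foot_rear in the frame of base between -0.0245 and -0.0195 m and z of foot_rear in the frame of base between 0.0299 and 0.0339 m and z of foot_side in the frame of base between 0.0299 and 0.0339 m and z of foot_front in the frame of base between 0.0355 and 0.0385 m and y of foot_front in the frame of base between -0.034 and -0.01 m and x of foot_front in the frame of base between -0.01 and 0.06 m and contact force between tee_plate and base above 0.3 N), for 0.2 s.
At the end, for the whole second after the job is handed in: All three ball centres are at seat height above the base's underside (30.5 to 33.3 mm, 31.9 when fully home): the front foot in the cone and the rear foot in the groove, both within 1.7 mm of the groove's line, the side foot on the pad; the plate is at rest and released (y of foot_rear in the frame of base between -0.0237 and -0.0203 m and z of foot_rear in the frame of base between 0.0305 and 0.0333 m and x of foot_rear in the frame of base between -0.09 and -0.024 m and z of foot_side in the frame of base between 0.0305 and 0.0333 m and z of foot_front in the frame of base between 0.0305 and 0.0333 m and y of foot_front in the frame of base between -0.0237 and -0.0203 m and x of foot_front in the frame of base between 0.027 and 0.063 m and linear speed of tee_plate below 0.01 m/s and angular speed of tee_plate below 0.1 rad/s); the robot touches nothing.
It fails at once if the plate is pressed, pushed or knocked against the base with more than 25 N (contact force between tee_plate and base above 25 N).
It fails at once if a bystander (bottle, motor unit or tape roll) is moved more than 25 mm (distance of any of glue_bottle, mirror_actuator, masking_roll from where it was at the start of the episode above 0.025 m).
It also fails if it takes over 54 s, if anything falls off the work surface, if the arm or the gripper's body presses on something with over 40 N, if the wrist force passes 120 N, or if a joint passes its speed limit or range.

## Robot

A 7-joint arm with a two-finger parallel gripper is mounted at the origin on a cart in front of the work surface, level with it; the furniture and walls round the work are solid. World frame = base frame: x ahead of the robot, y to its left, z up, the work surface at z = 0. Lengths are in m, angles in rad, forces in N, time in s.
With the tool pointing down it reaches from about 0.425 to 0.875 m from the base axis. Payload 8.4 kg.
Tool frame: the origin (TCP) lies midway between the tips of the shut fingers; the grasp point (between the pads) lies 19 mm behind it; z points along the fingers, y is the line along which they close (so a half turn about z gives the same grasp; the last joint's range is limited). The gripper opens to 85 mm and grips with 20 to 120 N. Pads are 22 mm wide; open, the fingers measure 114 mm over their backs; the gripper's body (76 mm by 85 mm) begins 54 mm behind the grasp point. The pads swing forward as they close: fully open they stand 13 mm farther back than shut.
Start: joints at [1.003, 0.333, 0.04, 1.465, -0.013, 1.343, -0.059], TCP at [0.294, -0.58, 0.231] pointing down, gripper open.
Joint ranges: [-2.58, 2.58], [-0.38, 2.09], [-1.3, 1.39], [0.25, 2.4], [-1.5, 4.64], [0.08, 2.09], [-2.65, 2.65]. Speed limits (rad/s): [2.22, 2.22, 2.79, 2.79, 3.14, 3.14, 3.14].

## Interface

Orientations are given as a 3x3 rotation matrix whose columns are the frame's x, y, z axes.
In Python, from cell import ctrl, vision gives the robot as it stands.
- The arm moves only by the shell command python3 -m handwheel 'ROWS' [OPENING] [FORCE]. ROWS is JSON, one flat list of numbers, 4 for each row, row after row: the shift along the tool's x, y, z scaled (see below), then the turn about the tool's z scaled (see below). A call has 1 to 12 rows; each row shifts and turns the commanded pose from where the row before left it, along the tool's axes as they then stand; what a row does not reach is not made up. The controller multiplies each number of a shift by 0.08 m and each number of a turn by 6 degrees. A row lasts 1/10 s, in which the tool goes at most 50 mm and 8.59 degrees, less where a joint would pass 70% of its speed; a pose out of reach is approached as far as the arm can. A call with a number of a shift or a turn outside -1 to 1 is refused whole. A call with a gripper value outside its range is refused whole. OPENING is the gripper command: -1 is shut, 1 is fully open, values between are in proportion, set as the call begins (- or left out, the last holds). The fingers move at their own pace and stop on an object; FORCE is the grip in N (left out, the last holds). Time passes only in rows, so rows that do not move let the fingers close. It gives the time, the measured TCP pose, the force, the opening and the grip force at its end, in the units of the state.
- ctrl.observe(): the state, without advancing time (a new reading comes with each control period).
- vision.get_image(name): name is "side" or "top"; returns a dict with "pixels" (480x640x3 uint8, red, green, blue), "fov_y" (degrees; the focal length in pixels is half the picture's height over the tangent of half this angle, whatever the lens; pixels are square), "cx", "cy" (the principal point, pixels), "k1" (the pictures are not rectified: a ray, as slopes to the right and down, at radius r is drawn at 1 + k1 r^2 times it, then the intrinsics apply), "R" (3x3) and "t" (3): a world point X has camera coordinates R X + t. Camera axes: x right, y down, z forward; pixel columns grow to the right and rows downward; lengths in m; the calibration is good to about 2 mm. A picture is of the moment at which its call begins. There is no depth.
- ctrl.close_job(): hands the job in; it is judged then, once.
The state is a dict: "t": time; "qpos": joint angles; "qd": joint speeds; "effort": joint torques, N m; "eef_pos": TCP position; "eef_rot": TCP orientation; "contact_force": force on the tool from outside, world axes, zero at the start; "wrist_torque": the same for the moment, N m; "gripper_width": finger opening in m; "finger_force": force on a finger pad.
Only numpy, scipy, OpenCV 4.12 (cv2) and the standard library are available. Lean on these libraries where they do the work, as an engineer would, in place of code of your own. Each camera call takes 0.05 s, during which the arm holds its last target. There are 200 camera calls.

## Working session

There is one attempt and no reset: what is moved stays moved. The work goes in short steps, Python scripts to look and compute and a shell command to move; the robot and the scene stay as the last step left them, time stands still between calls to the robot, and variables do not carry over. Pictures are saved under pics/ and viewed, at most 10 in all, crops included, and the job is handed in when it is done.

```bash
ls; mkdir -p pics; python3 - <<'E'
from cell import ctrl,vision
import cv2,numpy as np
for n in("side","top"):
    im=vision.get_image(n);cv2.imwrite(f"pics/{n}0.png",im["pixels"][:,:,::-1])
    print(n,{k:(np.round(v,4).tolist()) for k,v in im.items() if k!="pixels"})
s=ctrl.observe();print(s)
E
```

```text
pics
side {'fov_y': 56.0243, 'cx': 315.463, 'cy': 242.8091, 'k1': -0.0337, 'R': [[0.9978, 0.0655, 0.0053], [0.0395, -0.5324, -0.8456], [-0.0525, 0.8439, -0.5339]], 't': [-0.5151, 0.016, 1.0278]}
top {'fov_y': 53.3145, 'cx': 315.1885, 'cy': 248.2989, 'k1': -0.035, 'R': [[0.0216, -0.9997, 0.0116], [-0.9958, -0.0226, -0.0884], [0.0886, -0.0097, -0.996]], 't': [-0.0124, 0.4933, 0.879]}
{'t': 0.1, 'qpos': array([ 1.0027609 ,  0.33382638,  0.03986915,  1.4662165 , -0.01337085,
        1.34332505, -0.05852388]), 'qd': array([ 6.66094457e-04, -4.07645499e-03, -8.15832529e-04, -2.39642324e-03,
       -2.07736809e-03,  1.97659825e-05, -1.04599679e-03]), 'effort': array([ 4.37915194e-03, -6.60019326e+01,  1.37078304e+00, -4.06479692e+01,
        1.71773101e-02,  9.00174840e-03,  9.26558073e-05]), 'eef_pos': array([ 0.29347258, -0.57948736,  0.23050266]), 'eef_rot': array([[ 8.92108337e-01,  4.51820856e-01, -7.92940831e-04],
       [ 4.51821534e-01, -8.92107421e-01,  1.28488110e-03],
       [-1.26852321e-04, -1.50452088e-03, -9.99998860e-01]]), 'contact_force': array([0.35549017, 0.2447811 , 0.11085697]), 'wrist_torque': array([-0.00647305,  0.0080494 ,  0.02102162]), 'finger_force': 0.0, 'gripper_width': 0.08582830662487191}
```

View pics/top0.png

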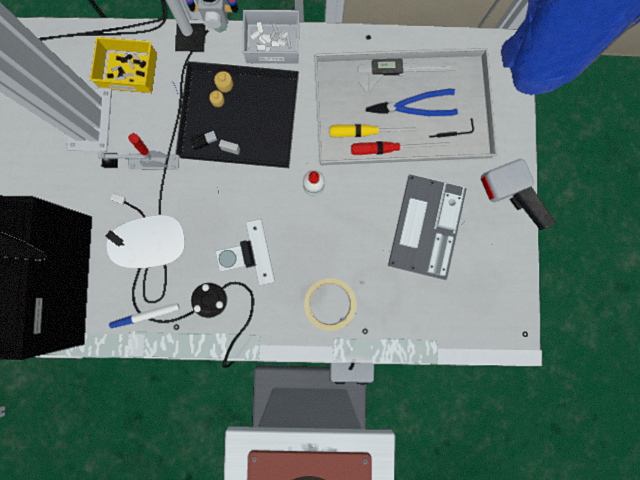

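View pics/side0.png

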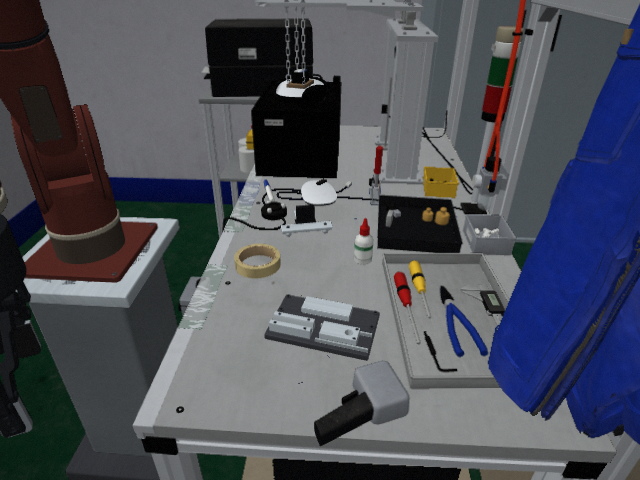

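```bash
python3 - <<'E'
import cv2,numpy as np
t=cv2.imread("pics/top0.png");s=cv2.imread("pics/side0.png")
def crop(im,x,y,w,h,f,name=None):
    c=cv2.resize(im[y:y+h,x:x+w],None,fx=f,fy=f,interpolation=cv2.INTER_CUBIC)
    for u in range(x-x%10+10,x+w,10):
        cv2.line(c,(int((u-x+.5)*f),0),(int((u-x+.5)*f),5),(0,0,255),1)
        if u%20==0: cv2.putText(c,str(u),(int((u-x+.5)*f)-10,14),0,.35,(0,0,255),1)
    for v in range(y-y%10+10,y+h,10):
        cv2.line(c,(0,int((v-y+.5)*f)),(5,int((v-y+.5)*f)),(0,0,255),1)
        if v%20==0: cv2.putText(c,str(v),(6,int((v-y+.5)*f)+4),0,.35,(0,0,255),1)
    return c
a=crop(t,212,212,64,80,5); b=crop(t,384,170,88,118,5)
W=np.zeros((600,800,3),np.uint8);W[:400,:320]=a;W[:590,330:770]=b;cv2.imwrite("pics/c1.png",W)
a=crop(s,270,198,70,45,6); b=crop(s,258,285,128,76,6)
W=np.zeros((600,800,3),np.uint8)
b=crop(s,258,288,128,72,6);a=crop(s,274,198,64,28*1+0,6)
W[:168,:384]=a[:168];W[168:600,:768]=b;cv2.imwrite("pics/c2.png",W)
a=crop(s,270,195,70,45,6);W[:270,:420]=a
E
```

```text
(no output)
```

View pics/c1.png

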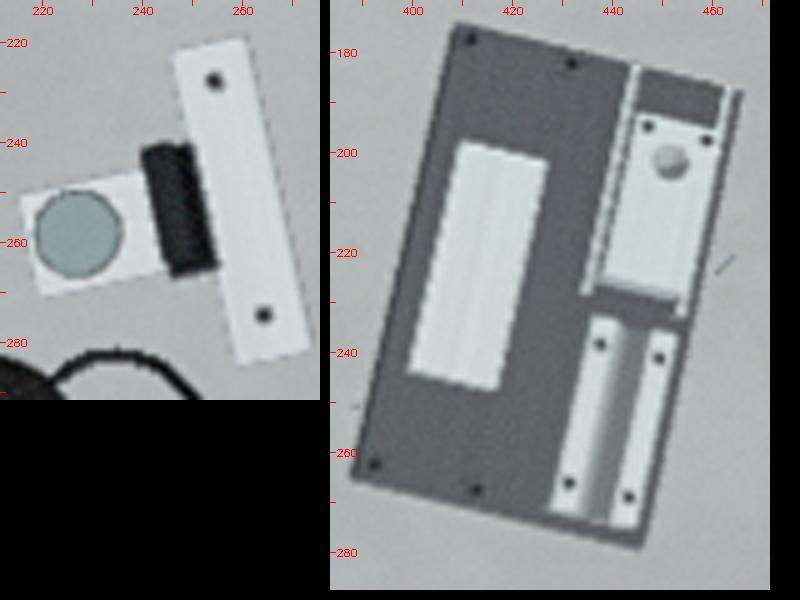

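View pics/c2.png

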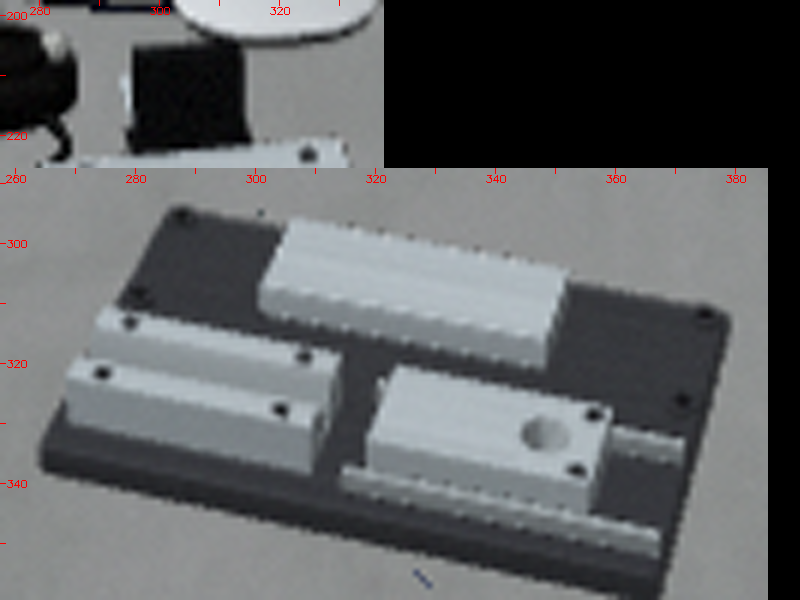

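The top view shows the tee's cross-bar running (254,227)–(264,274) with its handle near (247,254). The base has its pad at (413,222), its groove from (444,235) to (436,273), and the cup at (452,202). The side view shows the same base, with the cup at (349,332).

```bash
cat > h.py <<'E'
import numpy as np, cv2
from scipy.optimize import least_squares
def proj(c,X):
    X=np.atleast_2d(X)@np.array(c["R"]).T+c["t"];p=X[:,:2]/X[:,2:];r2=(p**2).sum(1,keepdims=True)
    f=240/np.tan(np.radians(c["fov_y"]/2));return p*(1+c["k1"]*r2)*f+[c["cx"],c["cy"]]
def place(q,P):
    c,s=np.cos(q[3]),np.sin(q[3]);return np.asarray(P)@np.array([[c,-s,0],[s,c,0],[0,0,1]]).T+q[:3]
def fit(obs,q0,fixz=True,zs=0.0005):
    # obs: list of (cam, pts(mm), pix); pose x,y,z,yaw ; z softly 'known'
    z0=q0[2]
    def r(q):
        e=[((proj(c,place(q,np.array(P)/1000))-np.array(u))).ravel() for c,P,u in obs]
        return np.concatenate(e+[[(q[2]-z0)/zs]])
    s=least_squares(r,q0);return s.x,r(s.x)
E
python3 - <<'E'
from h import *
from cell import ctrl,vision
T=vision.get_image("top");S=vision.get_image("side")
np.set_printoptions(precision=4,suppress=True)
bp=[(35,57,24.9),(35,23,24.9),(-55,23,24.9),(-55,57,24.9),(-20,-22,30),(-94,-22,30)]
bt=[(409.5,197.5),(427.1,201.5),(417.1,247.5),(398.9,244.1),(444.5,234.7),(436.3,273.5)]
bs=[(352,304.2),(348.7,315.7),(300.5,307.3),(305.8,295.8),(312.5,323.7),(272,315.5)]
q0=[.5,-.2,0,-.24]
for o in([(T,bp,bt)],[(S,bp,bs)],[(T,bp,bt),(S,bp,bs)]):
    q,r=fit(o,q0);print("base",q,r)
for c,u in((T,(451.7,201.7)),(S,(348.7,331.7))):
    f=lambda d:(proj(c,place(q,[[.045+d[0],-.022,.03]]))-u).ravel();s=least_squares(f,[0.]);print("cone d",s.x,s.fun)
tp=[(61,-7,25),(61,-37,25),(-61,-37,25),(-61,-7,25),(20,60,25),(-20,60,25),(45,-22,25),(-45,-22,25)]
tt=[(245.9,221.9),(260.1,218.7),(273.9,280.9),(259.7,284.5),(215.5,250.9),(219.9,270.9),(254.5,227.5),(264.3,274.5)]
q2,r=fit([(T,tp,tt)],[.45,.1,0,.2]);print("tee",q2,r)
print(proj(S,place(q2,[[.045,-.022,.025]])),"vs 324.8 223.3", proj(T,place(q2,[[.022,.007,.067]])),"vs 239.7 241.1")
o=ctrl.observe();print(o["eef_pos"],np.degrees(np.arctan2(o["eef_rot"][1,0],o["eef_rot"][0,0])))
E
```

```text
base [ 0.5477 -0.2272  0.     -0.2121] [-0.0374  0.2134 -0.2809  0.359  -0.2699  0.1451  0.4069 -0.6333  0.0811
  0.2357  0.0937 -0.3036  0.0227]
base [ 0.5503 -0.2257 -0.     -0.2102] [ 0.5259 -0.3371 -0.0853 -0.0102  0.0636 -0.7406  0.1305 -0.4916 -0.4264
  0.5815 -0.1653  0.7781 -0.0446]
base [ 0.549  -0.2267  0.0001 -0.2117] [-0.2698 -0.5034 -0.5114 -0.3656 -0.4806 -0.5816  0.1942 -1.3522 -0.1359
 -0.5047 -0.1064 -1.0451 -0.1067 -0.0512 -0.7716  0.2937 -0.6373 -0.5003
 -0.5174 -0.2649 -1.2031  0.867  -0.9453  1.0085  0.2543]
cone d [-0.001] [-0.4243 -0.0897]
cone d [0.0009] [-0.0603  0.3036]
tee [ 0.48    0.1234 -0.      0.2479] [-0.7116 -0.3912  0.6325 -0.7067  0.8695  0.2366 -0.6442  0.2421 -0.6012
 -0.3657 -0.5799  0.429   0.27    0.4529  0.7632  0.0703 -0.0715]
[[323.9408 224.2856]] vs 324.8 223.3 [[239.0047 240.8985]] vs 239.7 241.1
[ 0.2935 -0.5797  0.2308] 26.85686990069994
```

```bash
python3 -m handwheel '[0,0,0,0.7, 0,0,0,0.7, 0,0,0,0.7]' 0.2 40; python3 -m handwheel '[0.33,-0.33,0,0, 0.33,-0.33,0,0, 0.33,-0.33,0,0, 0.33,-0.33,0,0, 0.33,-0.33,0,0, 0.33,-0.33,0,0, 0.33,-0.33,0,0, 0.33,-0.33,0,0, 0.33,-0.33,0,0, 0.33,-0.33,0,0, 0.33,-0.33,0,0, 0.33,-0.33,0,0]'
```

```text
t: 0.5
eef_pos: [0.2936, -0.5798, 0.231]
eef_rot: [[0.97, 0.243, -0.0], [0.243, -0.97, 0.0], [-0.0, -0.001, -1.0]]
contact_force: [-0.2, -0.4, -1.1]
gripper_width: 0.0511
finger_force: 0.0
t: 1.7
eef_pos: [0.5232, -0.1934, 0.2313]
eef_rot: [[0.969, 0.246, 0.0], [0.246, -0.969, -0.0], [0.0, 0.0, -1.0]]
contact_force: [1.0, -1.2, 0.0]
gripper_width: 0.051
finger_force: 0.0
```

```bash
python3 -m handwheel '[0.052,-0.442,0,0, 0.052,-0.442,0,0, 0.052,-0.442,0,0, 0.052,-0.442,0,0, 0.052,-0.442,0,0, 0.052,-0.442,0,0, 0.052,-0.442,0,0, 0.052,-0.442,0,0, 0.052,-0.442,0,0]'; python3 -m handwheel '[0,0,0.5,0, 0,0,0.5,0, 0,0,0.5,0, 0,0,0,0, 0,0,0,0]'
python3 - <<'E'
from cell import vision
import cv2,numpy as np
t=vision.get_image("top")["pixels"][:,:,::-1];s=vision.get_image("side")["pixels"][:,:,::-1]
W=np.hstack([cv2.resize(t[205:295,205:285],None,fx=4.5,fy=4.5),cv2.resize(s[160:250,265:345],None,fx=4.5,fy=4.5)])
cv2.imwrite("pics/g1.png",W)
E
```

```text
t: 2.6
eef_pos: [0.4801, 0.1242, 0.2314]
eef_rot: [[0.969, 0.246, 0.0], [0.246, -0.969, -0.0], [0.0, 0.0, -1.0]]
contact_force: [1.0, -0.3, 0.2]
gripper_width: 0.0514
finger_force: 0.0
t: 3.1
eef_pos: [0.4805, 0.123, 0.1119]
eef_rot: [[0.969, 0.246, -0.001], [0.246, -0.969, 0.0], [-0.001, -0.0, -1.0]]
contact_force: [-0.1, 1.1, 1.3]
gripper_width: 0.0516
finger_force: 0.0
```

View pics/g1.png

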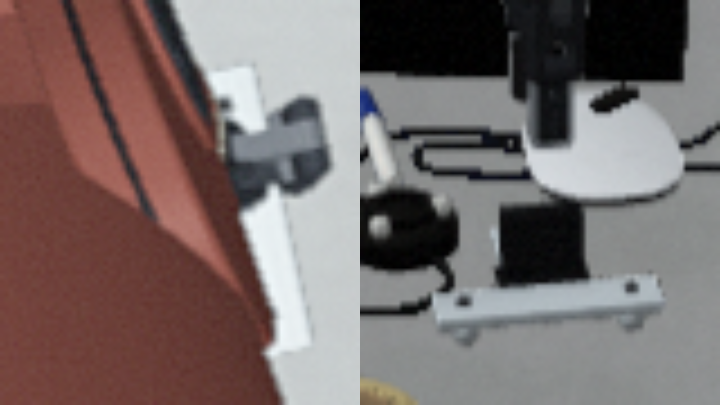

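The gripper sits centred over the handle in the side view (handle at about (541,245) in the crop, fingers above it), so I'm descending.

```bash
python3 -m handwheel '[0,0,0.3,0, 0,0,0.3,0, 0,0,0.2,0, 0,0,0.1,0, 0,0,0.07,0, 0,0,0,0]'; python3 -m handwheel '[0,0,0,0, 0,0,0,0, 0,0,0,0, 0,0,0,0, 0,0,0,0, 0,0,0,0, 0,0,0,0]' -1 40; python3 -m handwheel '[0,0,-0.05,0, 0,0,-0.1,0, 0,0,-0.2,0, 0,0,-0.3,0, 0,0,-0.4,0, 0,0,-0.4,0, 0,0,0,0, 0,0,0,0]'
```

```text
t: 3.8
eef_pos: [0.4811, 0.123, 0.0344]
eef_rot: [[0.969, 0.246, 0.001], [0.246, -0.969, 0.0], [0.001, 0.0, -1.0]]
contact_force: [0.8, 0.5, 0.7]
gripper_width: 0.0512
finger_force: 0.0
t: 4.5
eef_pos: [0.4812, 0.1231, 0.0344]
eef_rot: [[0.969, 0.246, 0.001], [0.246, -0.969, 0.0], [0.001, 0.0, -1.0]]
contact_force: [-0.8, -0.3, 6.0]
gripper_width: 0.0137
finger_force: 41.5
t: 5.3
eef_pos: [0.4805, 0.1227, 0.1499]
eef_rot: [[0.969, 0.246, 0.001], [0.246, -0.969, -0.0], [0.001, 0.0, -1.0]]
contact_force: [1.2, 0.4, -4.8]
gripper_width: 0.0132
finger_force: 40.2
```

```bash
python3 -m handwheel '[0,0,-0.35,0, 0,0,-0.35,0, 0,0,0,0.55, 0,0,0,0.55, 0,0,0,0.55, 0,0,0,0.55, 0,0,0,0.55, 0,0,0,0.55, 0,0,0,0.55, 0,0,0,0.55, 0,0,0,0]'; python3 -m handwheel '[0.07,0.17,0,0, 0.137,0.372,0,0, 0.137,0.372,0,0, 0.137,0.372,0,0, 0.137,0.372,0,0, 0.137,0.372,0,0, 0.137,0.372,0,0, 0.137,0.372,0,0, 0.137,0.372,0,0, 0.137,0.372,0,0, 0.137,0.372,0,0, 0.07,0.2,0,0]'; python3 -m handwheel '[0,0,0.4,0, 0,0,0.4,0, 0,0,0.2,0, 0,0,0.1,0, 0,0,0,0, 0,0,0,0]'
```

```text
t: 6.4
eef_pos: [0.4796, 0.1226, 0.2039]
eef_rot: [[0.977, -0.211, -0.003], [-0.211, -0.977, -0.001], [-0.003, 0.001, -1.0]]
contact_force: [-0.8, -1.3, -4.4]
gripper_width: 0.0132
finger_force: 40.2
t: 7.6
eef_pos: [0.5289, -0.2255, 0.2042]
eef_rot: [[0.977, -0.212, -0.002], [-0.212, -0.977, -0.0], [-0.002, 0.001, -1.0]]
contact_force: [0.1, -0.1, -5.2]
gripper_width: 0.0137
finger_force: 40.2
t: 8.2
eef_pos: [0.5304, -0.2223, 0.1185]
eef_rot: [[0.978, -0.21, 0.001], [-0.21, -0.978, -0.0], [0.001, -0.0, -1.0]]
contact_force: [-0.3, 0.0, -4.0]
gripper_width: 0.0135
finger_force: 40.1
```

```bash
python3 -m handwheel '[0,0,0.2,0, 0,0,0.2,0, 0,0,0.1,0, 0,0,0.03,0, 0,0,0,0, 0,0,0,0]'
python3 - <<'E'
from cell import vision
import cv2,numpy as np
for n in("top","side"):cv2.imwrite(f"pics/{n}2.png",vision.get_image(n)["pixels"][:,:,::-1])
t=cv2.imread("pics/top2.png");s=cv2.imread("pics/side2.png")
W=np.zeros((600,800,3),np.uint8)
a=cv2.resize(s[265:365,258:388],None,fx=6,fy=6,interpolation=2)
W[:600,:780]=a
cv2.imwrite("pics/p1.png",W)
E
```

```text
t: 8.8
eef_pos: [0.5305, -0.2226, 0.0763]
eef_rot: [[0.978, -0.21, 0.001], [-0.21, -0.978, -0.0], [0.001, 0.0, -1.0]]
contact_force: [0.0, -0.6, -4.8]
gripper_width: 0.0134
finger_force: 40.1
```

View pics/p1.png

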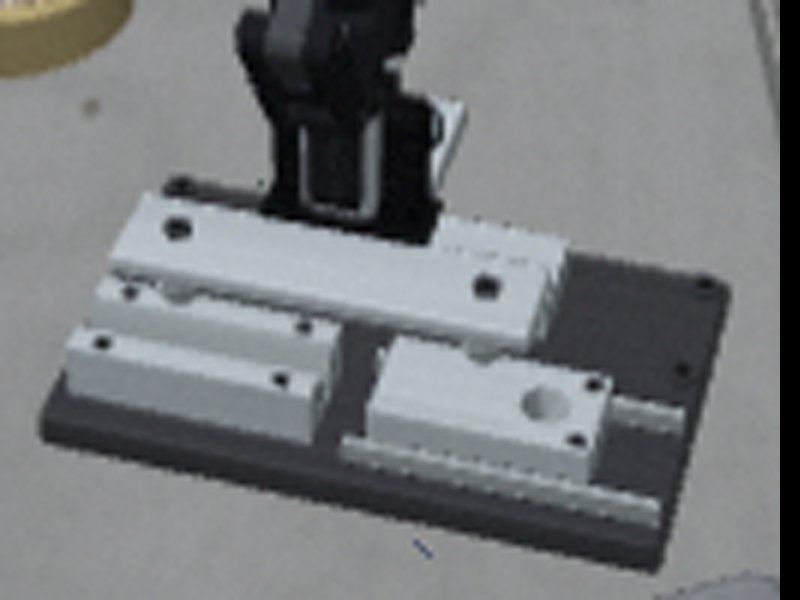

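View pics/top2.png

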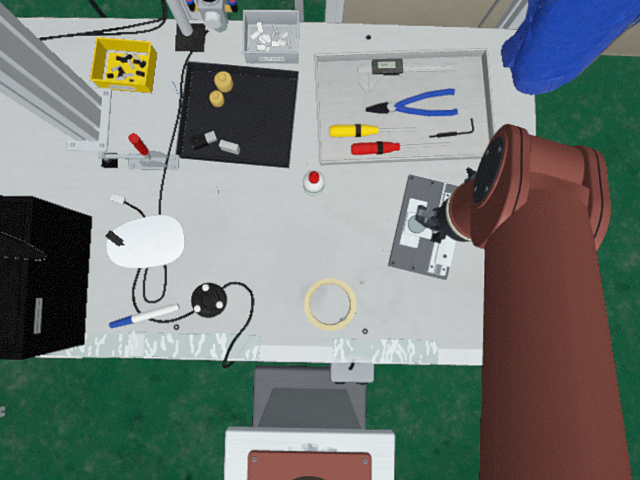

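The side crop shows the cross-bar dots at (178,228) and (487,287), with the front foot over the runway. I'm comparing that with the base as the same camera sees it.

```bash
python3 - <<'E'
from h import *
import cv2
from cell import vision
S=vision.get_image("side")
np.set_printoptions(precision=4,suppress=True)
q,r=fit([(S,[(45,-22,25),(-45,-22,25)],[(338.7,312.3),(287.2,302.5)])],[.53,-.222,.042,-.21]);print(q,r)
for b in([.5503,-.2257,-.2102],[.549,-.2267,-.2117]):
    d=q[:2]-b[:2];c,s=np.cos(b[2]),np.sin(b[2])
    print("in base mm",1e3*(c*d[0]+s*d[1]),1e3*(-s*d[0]+c*d[1]),"yaw",np.degrees(q[3]-b[2]))
T=vision.get_image("top")["pixels"][:,:,::-1]
E
```

```text
[ 0.5315 -0.2202  0.042  -0.2098] [-0.1103 -0.0399  0.1131  0.0588  0.0062]
in base mm -19.55994114813245 1.4630136319201759 yaw 0.024584295754222916
in base mm -18.50125825744955 2.6845061306097264 yaw 0.11052796502384647
```

```bash
python3 -m handwheel '[0,0.01,0,0, 0,0,0.04,0, 0,0,0.04,0, 0,0,0.02,0, 0,0,0,0, 0,0,0,0]' -1 20;  python3 -m handwheel '[0,0,0.0125,0, 0,0,0,0, 0,0,0,0]'; python3 -m handwheel '[0,0,0.0125,0, 0,0,0,0, 0,0,0,0]'
```

```text
t: 9.6
eef_pos: [0.5297, -0.2232, 0.0672]
eef_rot: [[0.978, -0.21, -0.0], [-0.21, -0.978, 0.0], [-0.0, -0.0, -1.0]]
contact_force: [0.8, -0.0, -4.2]
gripper_width: 0.0136
finger_force: 40.2
t: 9.9
eef_pos: [0.5297, -0.2232, 0.0663]
eef_rot: [[0.978, -0.21, 0.0], [-0.21, -0.978, 0.0], [0.0, -0.0, -1.0]]
contact_force: [0.2, -0.1, -3.9]
gripper_width: 0.0132
finger_force: 40.2
t: 10.2
eef_pos: [0.5297, -0.2232, 0.0653]
eef_rot: [[0.978, -0.21, -0.0], [-0.21, -0.978, 0.0], [-0.0, -0.0, -1.0]]
contact_force: [-0.1, 0.5, -4.6]
gripper_width: 0.0135
finger_force: 40.2
```

```bash
python3 -m handwheel '[0,0,0.0065,0, 0,0,0,0, 0,0,0,0]' -0.9 20; for i in 1; do python3 -m handwheel '[0,0,0.0065,0, 0,0,0,0, 0,0,0,0]'; done; python3 -m handwheel '[0,0,0.0065,0, 0,0,0,0, 0,0,0,0]'
```

```text
t: 10.5
eef_pos: [0.5297, -0.2233, 0.0648]
eef_rot: [[0.978, -0.21, 0.0], [-0.21, -0.978, -0.0], [0.0, 0.0, -1.0]]
contact_force: [0.4, -0.2, -4.3]
gripper_width: 0.0136
finger_force: 40.2
t: 10.8
eef_pos: [0.53, -0.2233, 0.0645]
eef_rot: [[0.978, -0.21, 0.001], [-0.21, -0.978, -0.0], [0.001, 0.0, -1.0]]
contact_force: [0.0, 0.2, -2.1]
gripper_width: 0.0134
finger_force: 40.7
t: 11.1
eef_pos: [0.5302, -0.2234, 0.0642]
eef_rot: [[0.978, -0.21, 0.001], [-0.21, -0.978, -0.0], [0.001, 0.0, -1.0]]
contact_force: [0.3, -0.0, 2.2]
gripper_width: 0.0135
finger_force: 41.1
```

```bash
python3 -m handwheel '[0,0,0.004,0, 0,0,0,0, 0,0,0,0]'; python3 -m handwheel '[0,0,0.004,0, 0,0,0,0, 0,0,0,0]'
```

```text
t: 11.4
eef_pos: [0.5302, -0.2234, 0.064]
eef_rot: [[0.978, -0.21, 0.001], [-0.21, -0.978, -0.0], [0.001, 0.0, -1.0]]
contact_force: [-0.5, -0.5, 5.2]
gripper_width: 0.0132
finger_force: 41.7
t: 11.7
eef_pos: [0.5305, -0.2235, 0.0638]
eef_rot: [[0.978, -0.21, 0.002], [-0.21, -0.978, -0.001], [0.002, 0.0, -1.0]]
contact_force: [-0.1, 0.5, 5.3]
gripper_width: 0.0135
finger_force: 41.7
```

```bash
python3 -m handwheel '[0,0,0.005,0, 0,0,0,0, 0,0,0,0]'; python3 -m handwheel '[0,0,0.005,0, 0,0,0,0, 0,0,0,0]'; python3 -m handwheel '[0,0,0.005,0, 0,0,0,0, 0,0,0,0]'
```

```text
t: 12.0
eef_pos: [0.5306, -0.2235, 0.0637]
eef_rot: [[0.978, -0.21, 0.002], [-0.21, -0.978, -0.001], [0.002, 0.0, -1.0]]
contact_force: [-0.6, 0.6, 7.8]
gripper_width: 0.0135
finger_force: 42.1
t: 12.3
eef_pos: [0.5309, -0.2237, 0.0635]
eef_rot: [[0.978, -0.21, 0.003], [-0.21, -0.978, -0.001], [0.003, 0.001, -1.0]]
contact_force: [-0.6, 0.0, 9.2]
gripper_width: 0.0133
finger_force: 42.2
t: 12.6
eef_pos: [0.5309, -0.2237, 0.0631]
eef_rot: [[0.978, -0.21, 0.003], [-0.21, -0.978, -0.001], [0.003, 0.0, -1.0]]
contact_force: [0.5, -0.0, 7.2]
gripper_width: 0.0137
finger_force: 42.0
```

```bash
python3 -m handwheel '[0,0,0.005,0, 0,0,0,0, 0,0,0,0]'; python3 -m handwheel '[0,0,0.005,0, 0,0,0,0, 0,0,0,0]'
```

```text
t: 12.9
eef_pos: [0.5309, -0.2237, 0.0626]
eef_rot: [[0.978, -0.21, 0.003], [-0.21, -0.978, -0.001], [0.003, 0.001, -1.0]]
contact_force: [1.3, -0.3, 8.0]
gripper_width: 0.0136
finger_force: 42.0
t: 13.2
eef_pos: [0.531, -0.2237, 0.0625]
eef_rot: [[0.978, -0.21, 0.003], [-0.21, -0.978, -0.001], [0.003, 0.001, -1.0]]
contact_force: [0.1, 0.7, 10.2]
gripper_width: 0.0136
finger_force: 42.4
```

```bash
python3 -m handwheel '[0,0,-0.004,0, 0,0,0,0]'; python3 -m handwheel '[0,0,0,0, 0,0,0,0, 0,0,0,0, 0,0,0,0]' -0.5; python3 -m handwheel '[0,0,0,0, 0,0,0,0]' 0
python3 - <<'E'
from cell import vision
import cv2,numpy as np
s=vision.get_image("side")["pixels"][:,:,::-1]
cv2.imwrite("pics/r1.png",cv2.resize(s[265:365,258:388],None,fx=6,fy=6,interpolation=2))
E
```

```text
t: 13.4
eef_pos: [0.5309, -0.2237, 0.0626]
eef_rot: [[0.978, -0.21, 0.003], [-0.21, -0.978, -0.001], [0.003, 0.001, -1.0]]
contact_force: [0.5, -1.0, 8.6]
gripper_width: 0.0138
finger_force: 41.9
t: 13.8
eef_pos: [0.5293, -0.2231, 0.0611]
eef_rot: [[0.978, -0.21, -0.001], [-0.21, -0.978, 0.0], [-0.001, -0.0, -1.0]]
contact_force: [-0.4, 0.9, -0.4]
gripper_width: 0.0214
finger_force: 0.0
t: 14.0
eef_pos: [0.5296, -0.2232, 0.0613]
eef_rot: [[0.978, -0.21, -0.0], [-0.21, -0.978, 0.0], [-0.0, -0.0, -1.0]]
contact_force: [-0.3, -0.0, 0.4]
gripper_width: 0.043
finger_force: 0.0
```

View pics/r1.png

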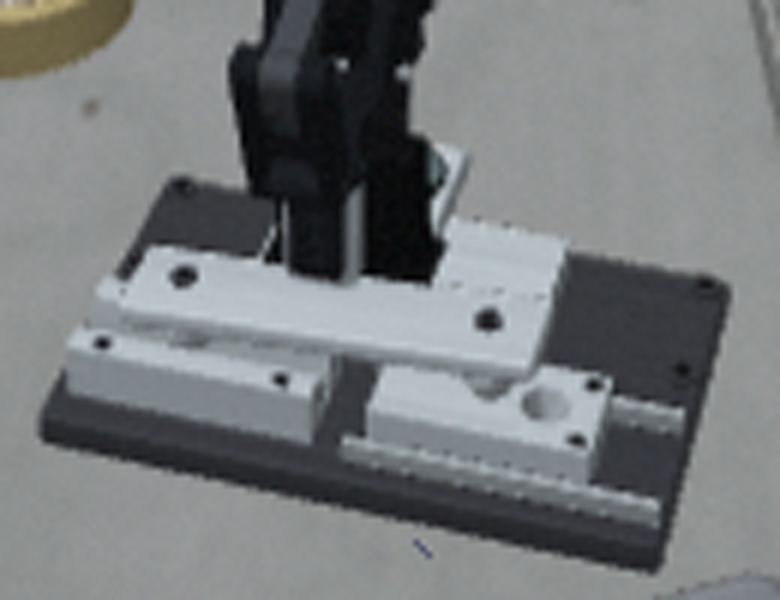

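The picture shows the rear foot down in the groove and the front ball on the runway at (487,385), about 19 mm behind the cup at (547,402). I'm going up and behind the handle to push.

```bash
python3 -m handwheel '[0,0,-0.05,0, 0,0,-0.2,0, 0,0,-0.3,0, 0,0,-0.35,0, 0,0,0,0]'; python3 -m handwheel '[-0.2,0,0,0, -0.2,0,0,0, -0.2,0,0,0, -0.05,0,0,0, 0,0,0,0, 0,0,0,0]' -1; python3 -m handwheel '[0,0,0.3,0, 0,0,0.3,0, 0,0,0.2,0, 0,0,0.08,0, 0,0,0,0, 0,0,0,0]'
```

```text
t: 14.55
eef_pos: [0.5319, -0.2239, 0.1378]
eef_rot: [[0.978, -0.21, 0.006], [-0.21, -0.978, -0.002], [0.006, 0.001, -1.0]]
contact_force: [0.2, 0.2, -0.5]
gripper_width: 0.0428
finger_force: 0.0
t: 15.15
eef_pos: [0.4795, -0.2124, 0.1336]
eef_rot: [[0.978, -0.21, 0.001], [-0.21, -0.978, -0.0], [0.001, -0.0, -1.0]]
contact_force: [-0.1, 0.1, -0.3]
gripper_width: 0.0001
finger_force: 0.0
t: 15.75
eef_pos: [0.4796, -0.2124, 0.0637]
eef_rot: [[0.978, -0.21, 0.001], [-0.21, -0.978, -0.0], [0.001, -0.0, -1.0]]
contact_force: [-0.5, 0.4, 0.6]
gripper_width: 0.0
finger_force: 0.0
```

```bash
python3 -m handwheel '[0.06,0,0,0, 0.06,0,0,0, 0.04,0,0,0, 0.0125,0,0,0, 0,0,0,0]'; python3 -m handwheel '[0.0125,0,0,0, 0.0125,0,0,0, 0.0125,0,0,0]'; python3 -m handwheel '[0.0125,0,0,0, 0.0125,0,0,0, 0.0125,0,0,0]'; python3 -m handwheel '[0.0125,0,0,0, 0.0125,0,0,0, 0.0125,0,0,0]'
```

```text
t: 16.25
eef_pos: [0.4925, -0.2152, 0.0631]
eef_rot: [[0.978, -0.21, 0.0], [-0.21, -0.978, 0.0], [0.0, -0.0, -1.0]]
contact_force: [0.1, 0.8, 0.1]
gripper_width: -0.0004
finger_force: 0.0
t: 16.55
eef_pos: [0.4953, -0.2158, 0.0631]
eef_rot: [[0.978, -0.21, -0.0], [-0.21, -0.978, 0.0], [-0.0, 0.0, -1.0]]
contact_force: [0.7, -0.3, 0.5]
gripper_width: -0.0
finger_force: 0.0
t: 16.85
eef_pos: [0.4982, -0.2164, 0.063]
eef_rot: [[0.978, -0.21, -0.0], [-0.21, -0.978, 0.0], [-0.0, -0.0, -1.0]]
contact_force: [-0.5, -0.5, 1.4]
gripper_width: 0.0004
finger_force: 0.4
t: 17.15
eef_pos: [0.5011, -0.2171, 0.063]
eef_rot: [[0.978, -0.21, -0.0], [-0.21, -0.978, 0.0], [-0.0, -0.0, -1.0]]
contact_force: [-0.8, -0.2, 0.7]
gripper_width: -0.0001
finger_force: 0.4
```

```bash
python3 -m handwheel '[0.0125,0,0,0, 0.0125,0,0,0, 0.0125,0,0,0]'; python3 -m handwheel '[0.0125,0,0,0, 0.0125,0,0,0]'; python3 -m handwheel '[0.0125,0,0,0]'; python3 -m handwheel '[0.0125,0,0,0]'
python3 - <<'E'
from cell import vision
import cv2,numpy as np
s=vision.get_image("side")["pixels"][:,:,::-1]
cv2.imwrite("pics/s1.png",s)
a=cv2.imread("pics/r1.png");cv2.imwrite("pics/s1c.png",cv2.resize(s[265:365,258:388],None,fx=6,fy=6,interpolation=2))
E
```

```text
t: 17.45
eef_pos: [0.5041, -0.2177, 0.063]
eef_rot: [[0.978, -0.21, -0.0], [-0.21, -0.978, 0.0], [-0.0, -0.0, -1.0]]
contact_force: [-0.3, -0.6, 1.2]
gripper_width: 0.0
finger_force: 0.4
t: 17.65
eef_pos: [0.5061, -0.2181, 0.063]
eef_rot: [[0.978, -0.21, -0.0], [-0.21, -0.978, 0.0], [-0.0, -0.0, -1.0]]
contact_force: [-0.3, 0.7, 0.8]
gripper_width: -0.0
finger_force: 0.3
t: 17.75
eef_pos: [0.5071, -0.2183, 0.0631]
eef_rot: [[0.978, -0.21, 0.0], [-0.21, -0.978, 0.0], [0.0, -0.0, -1.0]]
contact_force: [-1.0, 0.4, 0.2]
gripper_width: 0.0001
finger_force: 0.2
t: 17.85
eef_pos: [0.5081, -0.2186, 0.063]
eef_rot: [[0.978, -0.21, 0.0], [-0.21, -0.978, 0.0], [0.0, -0.0, -1.0]]
contact_force: [-0.3, 0.1, -0.0]
gripper_width: -0.0003
finger_force: 0.1
```

```bash
cat > dots.py <<'E'
from h import *
from cell import vision
from scipy import ndimage as N
def dots(show=True):
    g=cv2.cvtColor(vision.get_image("side")["pixels"],cv2.COLOR_RGB2GRAY).astype(float)
    bh=cv2.morphologyEx(g,cv2.MORPH_BLACKHAT,np.ones((9,9)))
    L,n=N.label(bh>50)
    for i in range(1,n+1):
        v,u=N.center_of_mass(bh,L,i);a=(L==i).sum()
        if 262<u<375 and 295<v<345 and 2<a<40: print(round(u,1),round(v,1),a)
if __name__=="__main__":dots()
E
python3 dots.py
```

```text
336.7 295.3 8
338.6 299.7 8
303.5 300.0 4
309.1 307.6 11
336.8 307.7 13
298.2 307.1 6
294.4 311.8 15
333.5 312.4 9
345.9 319.2 19
274.7 321.6 7
355.0 324.6 14
304.4 327.8 6
356.7 328.6 5
372.6 335.3 24
353.6 337.8 6
356.3 343.5 8
```

```bash
python3 -m handwheel '[0.01,0,0,0, 0,0,0,0]';python3 -m handwheel '[0.01,0,0,0, 0,0,0,0]'; python3 dots.py
```

```text
t: 18.15
eef_pos: [0.5089, -0.2187, 0.063]
eef_rot: [[0.978, -0.21, 0.0], [-0.21, -0.978, 0.0], [0.0, -0.0, -1.0]]
contact_force: [0.2, -0.8, 0.1]
gripper_width: 0.0
finger_force: 0.0
t: 18.35
eef_pos: [0.5097, -0.2189, 0.0631]
eef_rot: [[0.978, -0.21, 0.0], [-0.21, -0.978, 0.0], [0.0, -0.0, -1.0]]
contact_force: [1.1, 0.0, -0.1]
gripper_width: -0.0001
finger_force: 0.0
337.7 295.3 9
339.5 299.5 8
304.0 300.0 5
309.7 308.2 8
337.6 307.8 12
298.1 307.2 8
295.3 312.1 14
334.6 313.1 7
346.6 319.7 16
274.7 321.6 7
304.3 327.8 7
372.6 335.1 23
353.6 337.8 6
356.2 343.6 7
```

```bash
for i in 1; do python3 -m handwheel '[0.01,0,0,0, 0,0,0,0]'; done | grep -v rot; python3 -m handwheel '[0.01,0,0,0, 0,0,0,0]' | grep -v rot; python3 dots.py | egrep '^(29[4-9]|34[5-9]|35[0-2])'; python3 -m handwheel '[0.01,0,0,0, 0,0,0,0]' | grep -v rot; python3 dots.py | egrep '^(29[4-9]|34[5-9]|35[0-2])'
```

```text
t: 18.6
eef_pos: [0.5104, -0.2191, 0.0631]
contact_force: [0.7, -0.8, -0.5]
gripper_width: 0.0
finger_force: 0.0
t: 18.8
eef_pos: [0.5113, -0.2192, 0.0631]
contact_force: [0.8, -0.2, 0.6]
gripper_width: -0.0
finger_force: 0.0
298.7 307.3 8
297.6 312.7 15
349.6 315.8 13
348.9 322.9 18
t: 19.05
eef_pos: [0.512, -0.2194, 0.063]
contact_force: [0.0, -0.3, 0.2]
gripper_width: -0.0
finger_force: 0.0
298.7 307.3 8
297.7 312.7 16
349.6 315.8 13
348.9 322.9 18
```

The front dot jumped from (346.6,319.7) to (348.9,322.9), and another 0.8 mm of finger travel didn't move it, so the front foot has dropped in. I'm backing off and checking.

```bash
python3 -m handwheel '[-0.05,0,0,0, -0.2,0,0,0, -0.2,0,0,0, 0,0,-0.3,0, 0,0,-0.5,0, 0,0,-0.5,0, 0,0,-0.5,0, 0,0,0,0, 0,0,0,0]' | grep -v rot
python3 - <<'E'
from h import *
from cell import vision
S=vision.get_image("side");T=vision.get_image("top")
cv2.imwrite("pics/e.png",np.vstack([cv2.resize(S["pixels"][275:365,258:388,::-1],None,fx=6,fy=6,interpolation=2)]))
b=[.5503,-.2257,0,-.2102]
for d in(-.002,0,.002): print(d,proj(S,place(b,[[.045+d,-.022,.0499],[-.045+d,-.022,.0499]])).round(1).tolist())
E
python3 dots.py | egrep '^(29[4-9]|34[5-9]|35[0-2])'
```

```text
t: 20.0
eef_pos: [0.4769, -0.212, 0.2079]
contact_force: [0.1, -0.1, -0.6]
gripper_width: -0.0003
finger_force: 0.0
-0.002 [[348.3, 322.5], [297.0, 312.6]]
0 [[349.4, 322.8], [298.1, 312.8]]
0.002 [[350.6, 323.0], [299.2, 313.1]]
298.7 307.4 8
297.7 312.7 16
349.6 315.8 13
348.9 322.9 18
```

View pics/e.png

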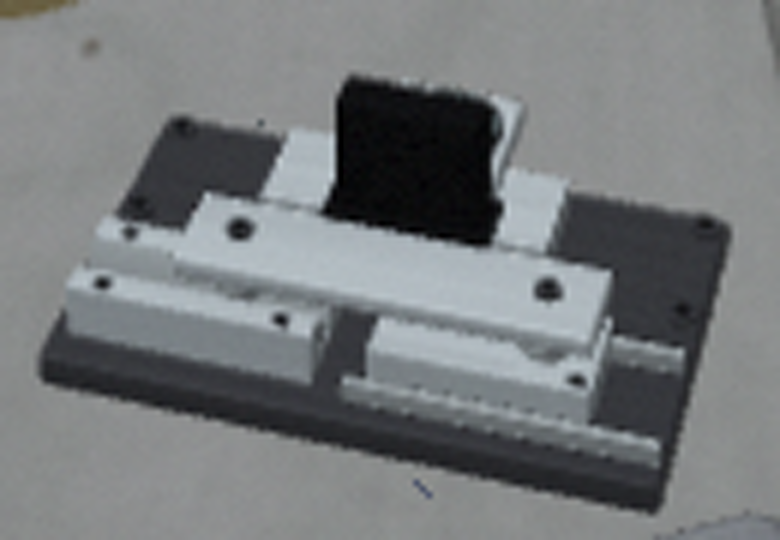

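The plate rests level with its front foot in the cup. The dots, at (297.7,312.7) and (348.9,322.9), match the seated prediction within about 0.3 px.

```bash
python3 -c "
from cell import ctrl
print(ctrl.close_job())"
```

```text
the job is handed in; nothing more can be done
None
```

I handed the job in at about 20 s with the plate released on its three feet and the front foot in the cone. The last side image matched the seated position to about 0.3 px and the arm was clear, but the hand-in returned no verdict.

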